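# Push the blue tube rack home and press its guarded locking lever

### The arm

A 6-joint arm with a two-finger parallel gripper is mounted at the origin on the work surface. World frame = base frame: x ahead of the robot, y to its left, z up, the work surface at z = 0. Lengths are in mm, angles in rad, forces in N, time in s.
With the tool pointing down it reaches from about 300 to 775 mm from the base axis. Payload 14.6 kg.
Tool frame: the origin (TCP) lies midway between the tips of the shut fingers; the grasp point (between the pads) lies 19 mm behind it; z points along the fingers, y is the direction in which the jaws open and shut (so a half turn about z gives the same grasp; the last joint's range is limited). The gripper opens to 85 mm and grips with 20 to 120 N. Pads are 22 mm wide; open, the fingers measure 114 mm over their backs; the gripper's body (76 mm by 85 mm) begins 54 mm behind the grasp point. The pads swing forward as they close: fully open they stand 13 mm farther back than shut.
Start: joints at [1.276, 0.3, 1.521, -0, 1.321, -0.067], TCP at [124.207, 535.781, 202.081] pointing down, gripper open.
Joint ranges: [-3.03, 3.03], [-0.79, 2.21], [0.23, 2.52], [-1.04, 4.18], [0, 3.07], [-2.55, 2.55]. Speed limits (rad/s): [2.22, 2.22, 2.57, 3.14, 3.14, 3.14].

### API

Orientations are given as a rotation vector (axis times angle).
In Python, from workcell import ctrl, imaging, job gives the robot as it stands.
- The arm moves only by the shell command python3 -m handwheel 'ROWS' [OPENING]. ROWS is JSON, a list of rows, each an object of numbers: "x", "y", "z": the shift along the tool's x, y, z in m; "wx", "wy", "wz": the turn, a rotation vector about the tool's x, y, z in rad. A call has 1 to 8 rows; each row is the pose to reach, as a shift and turn from the pose commanded when the call began, along the tool's axes at that moment; what a row does not reach only later rows make up. A row lasts 1/12 s, in which the tool goes at most 41.7 mm and 7.16 degrees, less where a joint would pass 70% of its speed; a pose out of reach is approached as far as the arm can. A call with a gripper value outside its range is refused whole. OPENING is the finger opening in m, from 0 to 0.0854, set as the call begins (- or left out, the last holds). The fingers move at their own pace and stop on an object; the grip force is fixed at half the most. Time passes only in rows, so rows that repeat a pose let the fingers close. It gives the time, the measured TCP pose, the force and the opening at its end, in the units of the state.
- ctrl.state(): the state, without advancing time (a new reading comes with each control period).
- imaging.grab_frame(name): name is "scene" or "top"; returns the picture (420x560x3 uint8, blue, green, red); there is no depth.
- imaging.camera_model(name): a dict with "K" (3x3 intrinsics, pixels), "R" (3x3) and "t" (3): a world point X has camera coordinates R X + t. Camera axes: x right, y down, z forward; pixel columns grow to the right and rows downward; lengths in mm; the calibration is good to about 2 mm. A picture is of the moment at which its call begins. camera_model takes no time and is no camera call.
- job.close_job(): hands the job in, once; it reports no verdict.
The state is a dict: "clock": time; "q": joint angles; "qd": joint speeds; "joint_efforts": joint torques, N m; "ee_pos": TCP position; "orientation": TCP orientation; "ft_force": force on the tool from outside, world axes, zero at the start; "moment": the same for the moment, N m; "grip_width": finger opening in mm.
Only numpy, scipy, OpenCV 4.12 (cv2) and the standard library are available. Lean on these libraries where they do the work, as an engineer would, in place of code of your own. Each camera call takes 0.05 s, during which the arm holds its last target.

### The job

Push the blue tube rack along its bay until it is fully home against the stops. Then reach down through the window of the orange guard behind that rack and press the red lever fully down to lock the rack, without touching the guard. Only push and press: pick nothing up, and leave the yellow rack, its lever and everything else on the bench as they are.

Things in the scene. Friction and masses are not known exactly. Their poses are not given: they have to be found in the camera images.
- station: fixed grey base plate 290 (x) x 400 (y) x 12 mm with two bays, centre lines at y = +95 mm (left) and -95 mm (right). Racks slide along +x between rails 12 mm high. Rubber stops have their faces at x = 0: a rack is fully home with its rear wall on them, its origin at x = -40 mm. Origin: underside, in the plane of the stops, midway between the bays; z up. Place and yaw vary.
- blue_rack: blue tube rack, loose, ~0.3 kg: body 80 (x) x 130 (y) x 50 mm high, flat closed front wall at x = -40 mm; a slotted tongue 14 mm high reaches 73 mm out of its rear (+x). Origin: underside, middle of the 80 x 130 body; z up. Holds 3 purple-capped tubes, tops 83 mm above its underside. Starts 25 to 45 mm short of the stops in either bay, on the plate, axes as the station's; sliding takes 2 to 8 N.
- yellow_rack: yellow tube rack, loose, ~0.3 kg: body 80 (x) x 130 (y) x 50 mm high, flat closed front wall at x = -40 mm; a slotted tongue 14 mm high reaches 73 mm out of its rear (+x). Origin: underside, middle of the 80 x 130 body; z up. Holds 2 red-capped tubes of the same height. Stands, also short of the stops, in the other bay.
- guard_left: fixed level orange guard frame over the lever of the left bay, 92 to 100 mm above the table, outside 96 (x) x 108 (y) mm, window 72 (x) x 84 (y) mm, open from above; clear side panels below it. Origin: on the table plane under the window's centre, at x = +45 mm, y = +95 mm of the station frame; axes as the station's.
- pad_left (a point): centre of the top face of the red pad (30 x 40 mm, 10 mm thick) of the left bay's lever, in the middle of the guard window. 77 mm above the table when the lever is up (23 mm below the top of the guard frame), 56 mm when fully down; the pad then also has moved 3 mm towards the rack.
- lever_left (a joint): angle of the left bay's lever: 0 up, 0.26 fully down (end stop). Hinge axis level, 80 mm behind the pad (+x of the station). Pressing takes about 3 N at the pad; friction keeps the lever where it is left. Its pin, under the pad, drops into the tongue of a rack that is home.
- guard_right: fixed level orange guard frame over the lever of the right bay, 92 to 100 mm above the table, outside 96 (x) x 108 (y) mm, window 72 (x) x 84 (y) mm, open from above; clear side panels below it. Origin: on the table plane under the window's centre, at x = +45 mm, y = -95 mm of the station frame; axes as the station's.
- pad_right (a point): centre of the top face of the red pad (30 x 40 mm, 10 mm thick) of the right bay's lever, in the middle of the guard window. 77 mm above the table when the lever is up (23 mm below the top of the guard frame), 56 mm when fully down; the pad then also has moved 3 mm towards the rack.
- lever_right (a joint): angle of the right bay's lever: 0 up, 0.26 fully down (end stop). Hinge axis level, 80 mm behind the pad (+x of the station). Pressing takes about 3 N at the pad; friction keeps the lever where it is left. Its pin, under the pad, drops into the tongue of a rack that is home.
- purple_tube0: loose capped sample tube with a purple cap, 13 mm across (cap 16.5 mm), 78 mm tall, standing in the blue rack. Origin: centre of its underside.
- purple_tube1: loose capped sample tube with a purple cap, 13 mm across (cap 16.5 mm), 78 mm tall, standing in the blue rack. Origin: centre of its underside.
- purple_tube2: loose capped sample tube with a purple cap, 13 mm across (cap 16.5 mm), 78 mm tall, standing in the blue rack. Origin: centre of its underside.
- red_tube0: loose capped sample tube with a red cap, 13 mm across (cap 16.5 mm), 78 mm tall, standing in the yellow rack. Origin: centre of its underside.
- red_tube1: loose capped sample tube with a red cap, 13 mm across (cap 16.5 mm), 78 mm tall, standing in the yellow rack. Origin: centre of its underside.
- marker: marker pen lying on the bench between the arm and the station, 135 x 16 mm, along its x axis. Origin: underside, middle.
- reagent_bottle: white bottle, blue cap, 60 mm across, 140 mm tall, left of the station. Origin: underside.
- wipes_tub: white tub with green lid, 90 mm across, 150 mm tall, right of the station. Origin: underside.
- cap_tray: shallow grey empty tray, 100 (x) x 140 (y) x 30 mm, on the bench between the arm and the station. Origin: underside, middle.

How it is judged (in metres and radians):
On the way, in this order (a step that is already met when the one before it is completed fails the run):
1. the blue rack is pushed home, both levers still up (x of blue_rack in the frame of station above -0.0435 m and value of joint each of lever_left, lever_right below 0.05 rad), for 0.1 s.
2. the lever behind the blue rack is pressed fully down (((y of blue_rack in the frame of station above 0 m and value of joint lever_left above 0.23 rad and value of joint lever_right below 0.05 rad) or (y of blue_rack in the frame of station below 0 m and value of joint lever_right above 0.23 rad and value of joint lever_left below 0.05 rad))), for 0.2 s.
At the end, for the whole second after the job is handed in: The blue rack rests flat and still in its bay within 3.5 mm of fully home, the lever behind it is down (0.23 rad or more of 0.26) and the other lever is up (under 0.05 rad); the yellow rack is within 10 mm of its start, and all tubes stand in their racks (x of blue_rack in the frame of station above -0.0435 m and ((y of blue_rack in the frame of station above 0 m and value of joint lever_left above 0.23 rad and value of joint lever_right below 0.05 rad) or (y of blue_rack in the frame of station below 0 m and value of joint lever_right above 0.23 rad and value of joint lever_left below 0.05 rad)) and height (world z) of blue_rack below 0.016 m and angle between blue_rack's own z axis and vertical below 0.06 rad and linear speed of blue_rack below 0.02 m/s and distance of yellow_rack from where it was at the start of the episode below 0.01 m and z of each of purple_tube0, purple_tube1, purple_tube2 in the frame of blue_rack below 0.012 m and z of each of red_tube0, red_tube1 in the frame of yellow_rack below 0.012 m); the robot touches nothing.
It fails at once if the arm or fingers touch a guard (frame or side panels) (contact force between any of the fingers, the arm and guard_left above 0.3 N or contact force between any of the fingers, the arm and guard_right above 0.3 N).
It fails at once if a lever is pressed while the blue rack is not yet home (x of blue_rack in the frame of station below -0.0445 m and value of joint any of lever_left, lever_right above 0.12 rad).
It fails at once if the lever of the yellow rack's bay is pressed ((y of blue_rack in the frame of station above 0 m and value of joint lever_right above 0.08 rad) or (y of blue_rack in the frame of station below 0 m and value of joint lever_left above 0.08 rad)).
It fails at once if a rack or a tube is lifted or tipped (height (world z) of any of blue_rack, yellow_rack above 0.024 m or angle between any of blue_rack, yellow_rack's own z axis and vertical above 0.15 rad or z of any of purple_tube0, purple_tube1, purple_tube2 in the frame of blue_rack above 0.02 m or angle between any of purple_tube0, purple_tube1, purple_tube2, red_tube0, red_tube1's own z axis and vertical above 0.5 rad or z of any of red_tube0, red_tube1 in the frame of yellow_rack above 0.02 m).
It fails at once if the yellow rack is shifted more than 10 mm, or another thing on the bench more than 20 mm (distance of yellow_rack from where it was at the start of the episode above 0.01 m or distance of any of marker, reagent_bottle, wipes_tub, cap_tray from where it was at the start of the episode above 0.02 m).
It also fails if it takes over 48 s, if anything falls off the work surface, if the arm or the gripper's body presses on something with over 40 N, if the wrist force passes 120 N, or if a joint passes its speed limit or range.

## Working session

There is one attempt and no reset: what is moved stays moved. The work goes in short steps, Python scripts to look and compute and a shell command to move; the robot and the scene stay as the last step left them, time stands still between calls to the robot, and variables do not carry over. Pictures are saved under pics/ and viewed, and the job is handed in when it is done.

```bash
mkdir -p pics; ls; python3 - <<'E'
from workcell import ctrl, imaging
import cv2
print(ctrl.state())
for n in("scene","top"):
    f=imaging.grab_frame(n);cv2.imwrite(f"pics/{n}0.png",f)
    print(n,imaging.camera_model(n))
E
```

```text
pics
{'clock': 0.0, 'q': array([ 1.27639359e+00,  3.00493144e-01,  1.52159355e+00, -1.58894822e-06,
        1.32074722e+00, -6.66012958e-02]), 'qd': array([-6.06539372e-04, -2.23150053e-05, -3.84195283e-04, -1.77480230e-04,
       -8.18901539e-04, -5.11309738e-04]), 'joint_efforts': array([ 1.63106182e-03, -5.43506134e+01, -3.61790121e+01, -5.35469098e-05,
        4.04637991e-03, -2.17271726e-06]), 'ee_pos': array([124.13084332, 535.5159364 , 201.5039827 ]), 'orientation': array([-3.57030626e-01, -3.12101575e+00,  1.91840045e-03]), 'ft_force': array([1.09657826, 0.26552737, 0.59533611]), 'moment': array([ 0.03423381,  0.02313874, -0.04860505]), 'grip_width': 85.47002354618644}
scene {'K': array([[402.70077634,   0.        , 281.56694056],
       [  0.        , 402.70077634, 214.2396394 ],
       [  0.        ,   0.        ,   1.        ]]), 'R': array([[-0.63022471,  0.7760182 ,  0.02475004],
       [ 0.3987216 ,  0.35083607, -0.84731053],
       [-0.6662116 , -0.52412766, -0.53052078]]), 't': array([ 343.31900441, -146.42322975, 1373.53365144])}
top {'K': array([[526.39900242,   0.        , 284.54231259],
       [  0.        , 526.39900242, 206.02911541],
       [  0.        ,   0.        ,   1.        ]]), 'R': array([[ 0.07954716, -0.99681927,  0.00485717],
       [-0.97451487, -0.07879066, -0.21003046],
       [ 0.20974511,  0.01197394, -0.97768278]]), 't': array([ -42.80243783,  540.16201117, 1626.41527984])}
```

View pics/scene0.png

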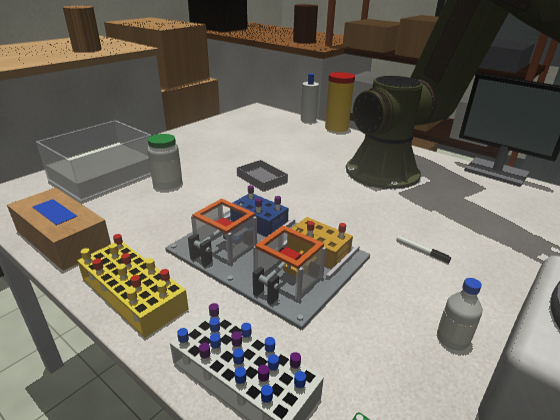

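View pics/top0.png

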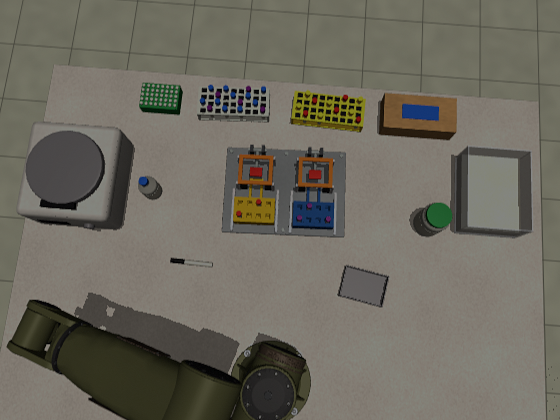

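```bash
python3 - <<'E'
import cv2
f=cv2.imread('pics/top0.png')
cv2.imwrite('pics/topc.png',cv2.resize(f[80:280,190:440],None,fx=3,fy=3,interpolation=cv2.INTER_CUBIC))
E
```

```text
(no output)
```

View pics/topc.png

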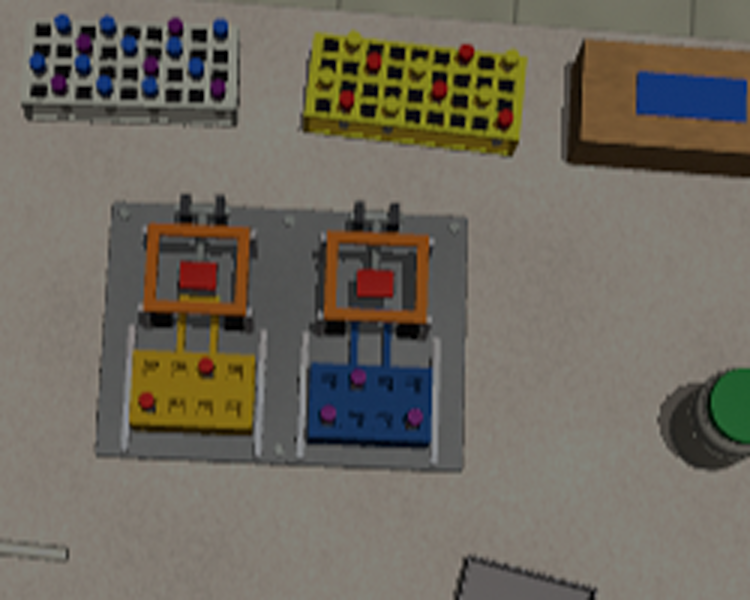

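The top view shows the blue rack in the right-hand bay (image right, y<0), with the guard behind it at crop (322–433, 233–324). The yellow rack is in the left bay, and the marker and tray lie in front. I'll fit the station pose next.

```bash
cat > h.py <<'E'
import numpy as np
from workcell import imaging
from scipy.optimize import least_squares
def proj(n,X):
    c=imaging.camera_model(n); p=(c['K']@(c['R']@np.asarray(X,float).T+c['t'][:,None])).T
    return p[:,:2]/p[:,2:]
def back(n,uv,z):
    c=imaging.camera_model(n); d=c['R'].T@np.linalg.inv(c['K'])@np.array([*uv,1]); o=-c['R'].T@c['t']
    return o+d*(z-o[2])/d[2]
def crop(uv,x0,y0,s): return (np.array(uv)+.5)/s-.5+np.array([x0,y0])
E
cat > fit.py <<'E'
from h import *
C=lambda u,v:crop((u,v),190,80,3)
G=[(93,-41),(93,-149),(-3,-41),(-3,-149)]
gp=[(326,233),(433,235),(322,322),(430,324)]
G2=[(93,149),(93,41),(-3,149),(-3,41)]
gp2=[(147,224),(251,228),(144,310),(247,315)]
pp=[(112,202),(467,216),(96,457),(463,470)]
def w(p,q,z):
    c,s=np.cos(p[2]),np.sin(p[2]); q=np.array(q,float)
    return np.c_[p[0]+c*q[:,0]-s*q[:,1],p[1]+s*q[:,0]+c*q[:,1],np.full(len(q),z)]
def res(p):
    a=p[3];P=[(a,200),(a,-200),(a-290,200),(a-290,-200)]
    r=[proj('top',w(p,G+G2,100))-[C(*x) for x in gp+gp2], proj('top',w(p,P,12))-[C(*x) for x in pp]]
    return np.vstack(r).ravel()
s=least_squares(res,[600,0,0,130]);p=s.x
print(p,np.abs(s.fun).max());print(s.fun.reshape(-1,2).round(2))
np.save('st.npy',p)
R=np.array([[np.cos(p[2]),np.sin(p[2])],[-np.sin(p[2]),np.cos(p[2])]])
for n,uv,z in [('rackfrontL',(307,432),62),('rackfrontR',(431,437),62),('rearL',(310,362),62),('rearR',(433,367),62),('pad',(376,284),77)]:
    X=back('top',C(*uv),z);print(n,X.round(1),(R@(X[:2]-p[:2])).round(1))
E
python3 fit.py; python3 - <<'E'
import cv2
f=cv2.imread('pics/scene0.png')
cv2.imwrite('pics/scc.png',cv2.resize(f[170:330,150:380],None,fx=3.4,fy=3.4,interpolation=cv2.INTER_CUBIC))
E
```

```text
[6.01320035e+02 4.62839637e+00 3.91665953e-02 1.46016005e+02] 1.1699983536590821
[[ 0.56 -0.47]
 [-1.17  0.23]
 [ 0.83 -0.9 ]
 [-0.82 -0.17]
 [ 0.55  0.12]
 [-0.2   0.16]
 [-0.24  0.66]
 [-0.24  0.38]
 [ 0.08 -0.22]
 [ 0.51 -0.11]
 [-0.24 -0.19]
 [ 0.42  0.5 ]]
rackfrontL [485.8 -27.6  62. ] [-116.7  -27.6]
rackfrontR [ 491.  -158.4   62. ] [-116.6 -158.6]
rearL [561.6 -25.   62. ] [-40.8 -28. ]
rearR [ 566.8 -156.    62. ] [ -40.8 -159.2]
pad [649.  -88.6  77. ] [ 44.  -95.1]
```

View pics/scc.png

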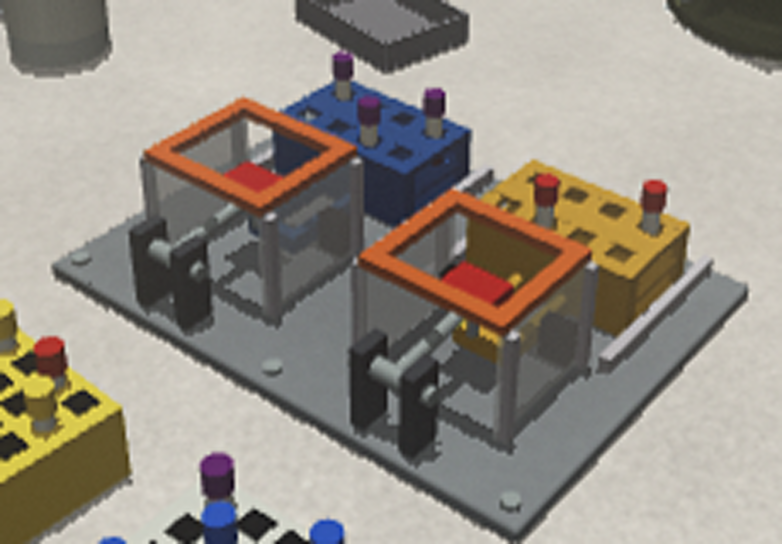

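Scene view: the right guard is at crop (146–357, 98–208), its pad is visible in the window, and the blue rack stands short of the stops. I'll cross-check the fit in this camera and work out the first move.

```bash
cat > plan.py <<'E'
from h import *
from workcell import ctrl
from scipy.spatial.transform import Rotation as Ro
import sys
p=np.load('st.npy')
def W(x,y):
    c,s=np.cos(p[2]),np.sin(p[2]);return np.array([p[0]+c*x-s*y,p[1]+s*x+c*y])
def plan(x,y,z):
    """station x,y, world z; tool down, tool x = -station x"""
    s=ctrl.state();R=Ro.from_rotvec(s['orientation']);P=np.array([*W(x,y),z])
    c,q=np.cos(p[2]),np.sin(p[2])
    T=Ro.from_matrix(np.array([[-c,-q,0],[-q,c,0],[0,0,-1]]))
    print('pos',s['ee_pos'].round(1),'f',s['ft_force'].round(1),'t',round(s['clock'],2))
    st=s['ee_pos'][:2]-p[:2];print('station pos',(c*st[0]+q*st[1]).round(1),(-q*st[0]+c*st[1]).round(1))
    print('target',P.round(1),'shift m',(R.inv().apply(P-s['ee_pos'])/1000).round(4),'turn',(R.inv()*T).as_rotvec().round(4))
if __name__=='__main__': plan(*map(float,sys.argv[1:4]))
E
python3 plan.py -160 -95 202; python3 - <<'E'
from plan import *
q=[(93,-41),(93,-149),(-3,-41),(-3,-149)]
print(((proj('scene',[[*W(*a),100] for a in q])-[150,170]+.5)*3.4-.5).round(0))
E
```

```text
pos [124.2 535.5 201.6] f [-0.4 -0.4 -0.7] t 0.1
station pos -456.0 549.2
target [445.2 -96.6 202. ] shift m [-4.555e-01 -5.433e-01  1.000e-04] turn [-1.00e-03 -2.00e-04 -2.67e-01]
[[263. 206.]
 [147. 150.]
 [360. 145.]
 [246.  95.]]
```

```bash
python3 -m handwheel '[{"x":-0.455,"y":-0.543,"z":0,"wz":-0.267},{"x":-0.455,"y":-0.543,"z":0,"wz":-0.267},{"x":-0.455,"y":-0.543,"z":0,"wz":-0.267},{"x":-0.455,"y":-0.543,"z":0,"wz":-0.267},{"x":-0.455,"y":-0.543,"z":0,"wz":-0.267},{"x":-0.455,"y":-0.543,"z":0,"wz":-0.267},{"x":-0.455,"y":-0.543,"z":0,"wz":-0.267},{"x":-0.455,"y":-0.543,"z":0,"wz":-0.267}]' 0; python3 plan.py -160 -95 202
```

```text
pos [124.2 535.5 201.6] f [-0.4 -0.4 -0.7] t 0.1
station pos -456.0 549.2
target [445.2 -96.6 202. ] shift m [-4.555e-01 -5.433e-01  1.000e-04] turn [-1.00e-03 -2.00e-04 -2.67e-01]invalid input
```

```bash
python3 -m handwheel '[{"x":-0.455,"y":-0.543,"z":0.0,"wz":-0.267},{"x":-0.455,"y":-0.543,"z":0.0,"wz":-0.267}]' 0.0; echo; python3 -m handwheel --help
```

```text
invalid input
invalid input: not JSON, or not a number
```

```bash
python3 -m handwheel '[{"x":-0.026,"y":-0.031,"z":0,"wz":-0.03},{"x":-0.052,"y":-0.062,"z":0,"wz":-0.06}]' 0; echo; python3 plan.py -160 -95 202
```

```text
pos [124.2 535.5 201.6] f [-0.4 -0.4 -0.7] t 0.1
station pos -456.0 549.2
target [445.2 -96.6 202. ] shift m [-4.555e-01 -5.433e-01  1.000e-04] turn [-1.00e-03 -2.00e-04 -2.67e-01]invalid input
```

```bash
python3 -m handwheel '[{"x":-0.026,"y":-0.031,"z":0,"wx":0,"wy":0,"wz":-0.03},{"x":-0.052,"y":-0.062,"z":0,"wx":0,"wy":0,"wz":-0.06}]' 0; echo; python3 plan.py -160 -95 202
```

```text
clock: 0.27
ee_pos: [160.5, 462.9, 200.9]
orientation: [-0.258, -3.13, 0.003]
ft_force: [0.7, -0.7, 0.8]
grip_width: 63.5

pos [160.5 462.9 200.9] f [ 0.7 -0.7  0.8] t 0.27
station pos -422.5 475.2
target [445.2 -96.6 202. ] shift m [-3.723e-01 -5.054e-01 -3.000e-04] turn [-0.0018 -0.0006 -0.2034]
```

```bash
python3 -m handwheel '[{"x":-0.024,"y":-0.033,"z":0,"wx":0,"wy":0,"wz":-0.03},{"x":-0.048,"y":-0.066,"z":0,"wx":0,"wy":0,"wz":-0.06},{"x":-0.072,"y":-0.098,"z":0,"wx":0,"wy":0,"wz":-0.09},{"x":-0.096,"y":-0.13,"z":0,"wx":0,"wy":0,"wz":-0.12},{"x":-0.12,"y":-0.163,"z":0,"wx":0,"wy":0,"wz":-0.15},{"x":-0.144,"y":-0.196,"z":0,"wx":0,"wy":0,"wz":-0.18},{"x":-0.168,"y":-0.228,"z":0,"wx":0,"wy":0,"wz":-0.203},{"x":-0.192,"y":-0.26,"z":0,"wx":0,"wy":0,"wz":-0.203}]'; echo; python3 plan.py -160 -95 202
```

```text
clock: 0.93
ee_pos: [306.9, 173.4, 202.2]
orientation: [-0.058, 3.141, 0.0]
ft_force: [0.3, 0.1, 0.4]
grip_width: 0.1

pos [306.9 173.4 202.2] f [0.3 0.1 0.4] t 0.93
station pos -287.6 180.1
target [445.2 -96.6 202. ] shift m [-1.281e-01 -2.749e-01  2.000e-04] turn [ 0.0002  0.0004 -0.002 ]
```

```bash
python3 -m handwheel '[{"x":-0.0175,"y":-0.037,"z":0,"wx":0,"wy":0,"wz":0},{"x":-0.035,"y":-0.075,"z":0,"wx":0,"wy":0,"wz":0},{"x":-0.052,"y":-0.112,"z":0,"wx":0,"wy":0,"wz":0},{"x":-0.07,"y":-0.15,"z":0,"wx":0,"wy":0,"wz":0},{"x":-0.087,"y":-0.187,"z":0,"wx":0,"wy":0,"wz":0},{"x":-0.105,"y":-0.225,"z":0,"wx":0,"wy":0,"wz":0},{"x":-0.122,"y":-0.262,"z":0,"wx":0,"wy":0,"wz":0},{"x":-0.128,"y":-0.275,"z":0,"wx":0,"wy":0,"wz":0}]'; echo; python3 plan.py -160 -95 40
```

```text
clock: 1.6
ee_pos: [445.4, -99.0, 201.6]
orientation: [0.051, -3.141, 0.001]
ft_force: [0.3, -0.5, -0.3]
grip_width: 0.3

pos [445.4 -99.  201.6] f [ 0.3 -0.5 -0.3] t 1.6
station pos -159.8 -97.5
target [445.2 -96.6  40. ] shift m [1.000e-04 2.500e-03 1.616e-01] turn [-0.0004 -0.0005 -0.0067]
```

```bash
python3 -m handwheel '[{"x":0,"y":0.002,"z":0.035,"wx":0,"wy":0,"wz":-0.006},{"x":0,"y":0.002,"z":0.07,"wx":0,"wy":0,"wz":-0.006},{"x":0,"y":0.002,"z":0.105,"wx":0,"wy":0,"wz":-0.006},{"x":0,"y":0.002,"z":0.135,"wx":0,"wy":0,"wz":-0.006},{"x":0,"y":0.002,"z":0.155,"wx":0,"wy":0,"wz":-0.006},{"x":0,"y":0.002,"z":0.162,"wx":0,"wy":0,"wz":-0.006},{"x":0,"y":0.002,"z":0.162,"wx":0,"wy":0,"wz":-0.006}]'; echo; python3 plan.py -130 -95 40; python3 - <<'E'
from workcell import imaging
import cv2
f=imaging.grab_frame("top");cv2.imwrite("pics/top1.png",cv2.resize(f[80:280,190:440],None,fx=3,fy=3,interpolation=cv2.INTER_CUBIC))
E
```

```text
clock: 2.18
ee_pos: [443.4, -92.7, 38.9]
orientation: [0.065, -3.138, -0.001]
ft_force: [0.1, -0.2, 0.8]
grip_width: -0.2

pos [443.4 -92.7  38.9] f [ 0.1 -0.2  0.8] t 2.18
station pos -161.6 -91.1
target [475.1 -95.4  40. ] shift m [-0.0316 -0.004  -0.0012] turn [ 0.001  -0.0029  0.0021]
```

View pics/top1.png

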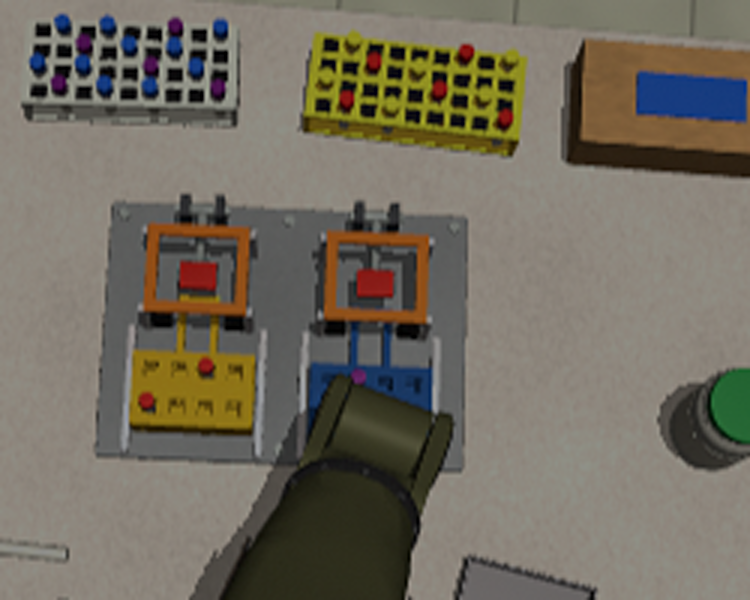

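The tool is down in front of the blue rack and nothing else has moved. I'll approach until contact.

```bash
python3 -m handwheel '[{"x":-0.008,"y":-0.003,"z":-0.001,"wx":0,"wy":0,"wz":0},{"x":-0.014,"y":-0.004,"z":-0.001,"wx":0,"wy":0,"wz":0},{"x":-0.02,"y":-0.004,"z":-0.001,"wx":0,"wy":0,"wz":0},{"x":-0.025,"y":-0.004,"z":-0.001,"wx":0,"wy":0,"wz":0},{"x":-0.03,"y":-0.004,"z":-0.001,"wx":0,"wy":0,"wz":0},{"x":-0.034,"y":-0.004,"z":-0.001,"wx":0,"wy":0,"wz":0},{"x":-0.038,"y":-0.004,"z":-0.001,"wx":0,"wy":0,"wz":0},{"x":-0.042,"y":-0.004,"z":-0.001,"wx":0,"wy":0,"wz":0}]'; echo; python3 plan.py -95 -95 40
```

```text
clock: 2.9
ee_pos: [486.8, -95.3, 41.1]
orientation: [0.065, -3.141, -0.0]
ft_force: [0.8, 1.1, -0.4]
grip_width: 0.1

pos [486.8 -95.3  41.1] f [ 0.8  1.1 -0.4] t 2.9
station pos -118.4 -95.4
target [510.1 -94.   40. ] shift m [-0.0234  0.0003  0.0011] turn [ 0.     -0.0001  0.0021]
```

```bash
cat > sc.py <<'E'
from workcell import imaging
import cv2,sys
f=imaging.grab_frame("scene");cv2.imwrite(sys.argv[1],cv2.resize(f[140:310,150:380],None,fx=3.4,fy=3.4,interpolation=cv2.INTER_CUBIC))
E
python3 sc.py pics/s2.png
```

```text
(no output)
```

View pics/s2.png

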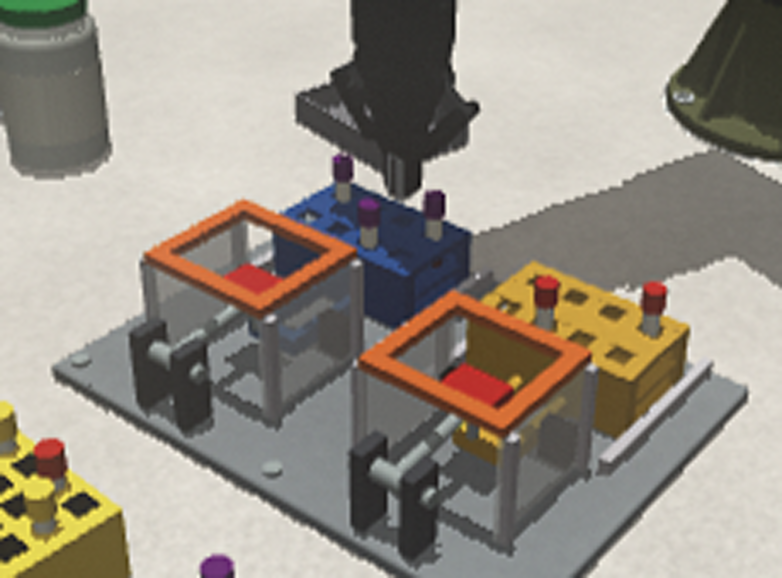

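```bash
python3 - <<'E'
from plan import *
f=lambda q:((proj('scene',q)-[150,140]+.5)*3.4-.5).round(0).tolist()
print('tcp',f([[486.8,-95.3,41],[486.8,-95.3,62]]))
for fx in(-115,-119,-123): print(fx,f([[*W(fx,-30),62],[*W(fx,-95),62],[*W(fx,-160),62],[*W(fx,-95),12]]))
E
python3 - <<'E'
import cv2
f=cv2.imread('pics/s2.png')
cv2.imwrite('pics/s2b.png',cv2.resize(f[130:330,240:500],None,fx=3,fy=3,interpolation=cv2.INTER_CUBIC))
E
```

```text
tcp [[402.0, 228.0], [402.0, 204.0]]
-115 [[468.0, 234.0], [400.0, 206.0], [337.0, 180.0], [400.0, 261.0]]
-119 [[471.0, 232.0], [403.0, 204.0], [340.0, 179.0], [403.0, 259.0]]
-123 [[474.0, 229.0], [407.0, 202.0], [343.0, 177.0], [406.0, 256.0]]
```

View pics/s2b.png

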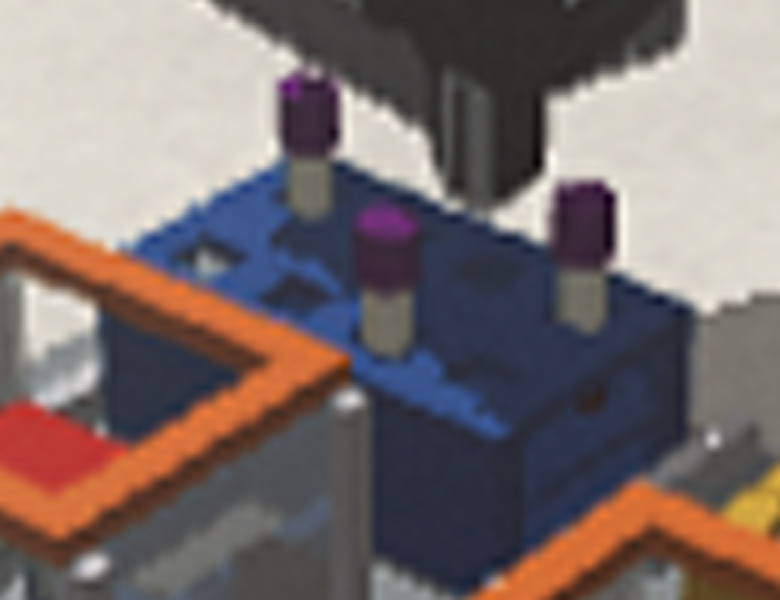

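```bash
python3 - <<'E'
from workcell import imaging
import cv2
f=imaging.grab_frame("scene");g=f[170:220,240:300]
cv2.imwrite('pics/s3.png',cv2.resize(g,None,fx=12,fy=12,interpolation=cv2.INTER_NEAREST))
E
python3 plan.py -90 -95 40
```

```text
pos [486.8 -95.3  41. ] f [ 0.3 -0.1 -0.5] t 3.0
station pos -118.3 -95.4
target [515.1 -93.8  40. ] shift m [-0.0283  0.0003  0.001 ] turn [-0.0001  0.0001  0.0023]
```

View pics/s3.png

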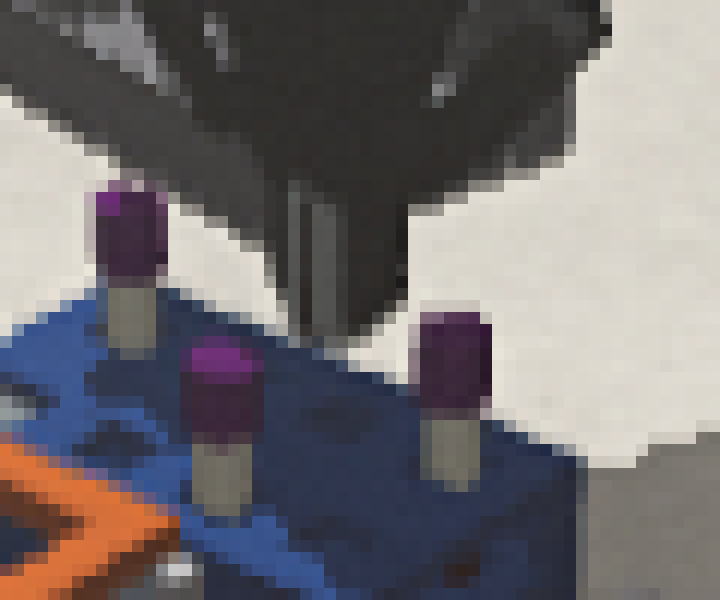

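The tip looks about 10 px higher than the reported TCP should appear, and there is no contact force yet. I'll back off and raise the tool so the whole tip is visible before pushing.

```bash
python3 -m handwheel '[{"x":0.015,"y":0,"z":0,"wx":0,"wy":0,"wz":0},{"x":0.03,"y":0,"z":-0.015,"wx":0,"wy":0,"wz":0},{"x":0.04,"y":0,"z":-0.03,"wx":0,"wy":0,"wz":0},{"x":0.04,"y":0,"z":-0.04,"wx":0,"wy":0,"wz":0},{"x":0.04,"y":0,"z":-0.04,"wx":0,"wy":0,"wz":0}]'; echo; python3 - <<'E'
from workcell import imaging,ctrl
from h import *
import cv2
f=imaging.grab_frame("scene");g=f[150:210,240:310]
s=ctrl.state();print(s['ee_pos'],s['q'],s['grip_width'])
uv=proj('scene',[s['ee_pos']])[0];print(uv,(uv-[240,150]+.5)*11)
cv2.imwrite('pics/s4.png',cv2.resize(g,None,fx=10,fy=10,interpolation=cv2.INTER_NEAREST))
f=imaging.grab_frame("top");uv=proj('top',[s['ee_pos']])[0];print(uv)
E
```

```text
clock: 3.42
ee_pos: [447.6, -97.4, 83.1]
orientation: [-0.064, 3.137, -0.002]
ft_force: [0.6, 0.8, 0.4]
grip_width: -0.2

[447.39681931 -97.2366824   81.95707217] [-2.94055771e-01  2.42511363e-01  1.90142335e+00  3.87723341e-05
  9.95119211e-01 -1.90589986e+00] -0.19290441542847905
[277.07848171 187.61732203] [413.36329885 419.29054231]
[313.48438557 236.41739949]
```

View pics/s4.png

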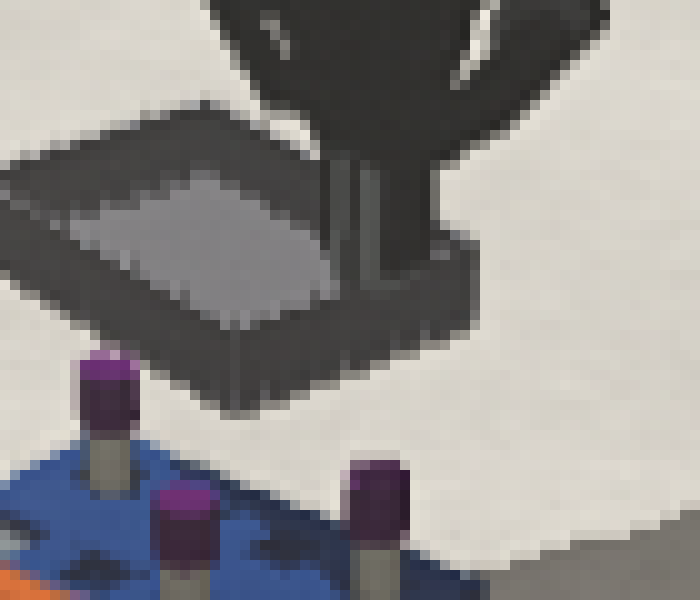

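```bash
python3 - <<'E'
from h import *
for uv in [(345,265),(389,272),(383,306),(338,299)]:
    X=back('top',uv,30);print(X.round(0),proj('scene',[X])[0].round(1))
for n in('top','scene'):
    c=imaging.camera_model(n);print(n,(-c['R'].T@c['t']).round(0))
E
```

```text
[ 372. -206.   30.] [265.  182.6]
[ 361. -346.   30.] [234.4 167.9]
[ 254. -331.   30.] [260. 159.]
[ 264. -190.   30.] [291.1 172.4]
top [ 189.  -20. 1704.]
scene [1190.  505.  596.]
```

```bash
python3 -m handwheel '[{"x":0,"y":0,"z":-0.03,"wx":0,"wy":0,"wz":0},{"x":0,"y":0,"z":-0.06,"wx":0,"wy":-0.1,"wz":0},{"x":0,"y":0,"z":-0.09,"wx":0,"wy":-0.22,"wz":0},{"x":0,"y":0,"z":-0.12,"wx":0,"wy":-0.34,"wz":0},{"x":0,"y":0,"z":-0.13,"wx":0,"wy":-0.46,"wz":0},{"x":0,"y":0,"z":-0.13,"wx":0,"wy":-0.58,"wz":0},{"x":0,"y":0,"z":-0.13,"wx":0,"wy":-0.7,"wz":0},{"x":0,"y":0,"z":-0.13,"wx":0,"wy":-0.7,"wz":0}]'; echo; cat > look.py <<'E'
from workcell import imaging,ctrl
from h import *
import cv2,sys
from scipy.spatial.transform import Rotation as Ro
tag=sys.argv[1];h=int(sys.argv[2]) if len(sys.argv)>2 else 35
s=ctrl.state();R=Ro.from_rotvec(s['orientation']);print(s['ee_pos'].round(1),R.as_matrix()[:,2].round(3))
out=[]
for n in("scene","top"):
    f=imaging.grab_frame(n)
    uv=proj(n,[s['ee_pos'],s['ee_pos']-30*R.as_matrix()[:,2]]);a,b=uv[0].round().astype(int);print(n,uv.round(1).tolist(),'crop origin',a-h,b-h)
    p=cv2.copyMakeBorder(f,h,h,h,h,cv2.BORDER_CONSTANT)[b:b+2*h,a:a+2*h]
    k=390/(2*h); q=cv2.resize(p,(390,390),interpolation=cv2.INTER_NEAREST)
    for i,c in((0,(0,255,0)),(1,(255,255,0))): 
        t=((uv[i]-[a-h,b-h]+.5)*k).astype(int);cv2.drawMarker(q,tuple(int(v) for v in t),c,cv2.MARKER_CROSS,9,1)
    out.append(q)
cv2.imwrite(f'pics/{tag}.png',np.hstack(out))
E
python3 look.py l1
```

```text
clock: 4.18
ee_pos: [445.0, -96.6, 209.0]
orientation: [-0.049, 2.438, 0.02]
ft_force: [-0.0, 1.1, -1.2]
grip_width: 0.3

[445.  -96.6 209. ] [ 0.646  0.027 -0.763]
scene [[278.8, 142.9], [283.7, 132.2]] crop origin 244 108
top [[315.8, 230.5], [316.1, 235.9]] crop origin 281 195
```

View pics/l1.png

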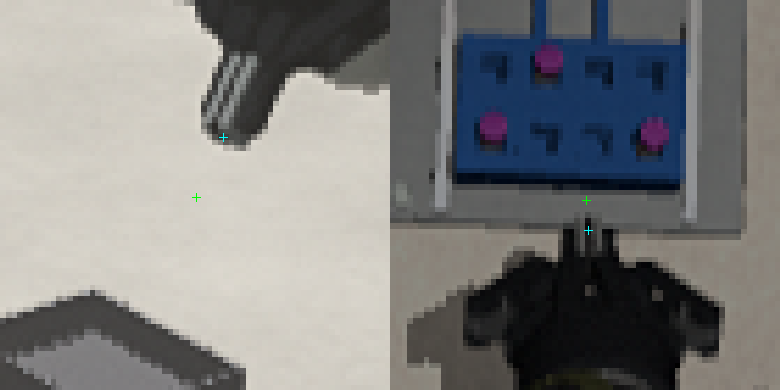

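The fitted tip sits about 27 mm short of the reported TCP along the tool axis in both cameras: the green cross is the reported TCP and the cyan cross is 30 mm behind it. I'll return to vertical and measure the tip, and the gripper profile above it.

```bash
python3 -m handwheel '[{"x":0,"y":0,"z":0,"wx":0,"wy":0.12,"wz":0},{"x":0,"y":0,"z":0,"wx":0,"wy":0.24,"wz":0},{"x":0,"y":0,"z":0,"wx":0,"wy":0.36,"wz":0},{"x":0,"y":0,"z":0,"wx":0,"wy":0.48,"wz":0},{"x":0,"y":0,"z":0,"wx":0,"wy":0.6,"wz":0},{"x":0,"y":0,"z":0,"wx":0,"wy":0.7,"wz":0},{"x":0,"y":0,"z":0,"wx":0,"wy":0.7,"wz":0}]'; echo; python3 look.py l2 60; python3 plan.py -160 -95 209
python3 - <<'E'
import cv2
a=cv2.imread('pics/l2.png')[:,:390]
cv2.imwrite('pics/l2b.png',cv2.resize(a[0:300,80:390],None,fx=2,fy=2,interpolation=cv2.INTER_NEAREST))
E
```

```text
clock: 4.87
ee_pos: [448.5, -97.9, 210.9]
orientation: [0.061, -3.131, 0.008]
ft_force: [0.6, -0.3, 0.4]
grip_width: -0.1

[448.5 -97.9 210.9] [-0.01  -0.006 -1.   ]
scene [[277.5, 142.5], [277.7, 131.2]] crop origin 218 83
top [[316.4, 229.2], [317.0, 227.3]] crop origin 256 169
pos [447.4 -97.4 210.5] f [ 0.2 -0.3 -0.6] t 4.97
station pos -157.8 -96.0
target [445.2 -96.6 209. ] shift m [0.0022 0.001  0.0015] turn [-0.003  -0.0024  0.0009]
```

View pics/l2b.png

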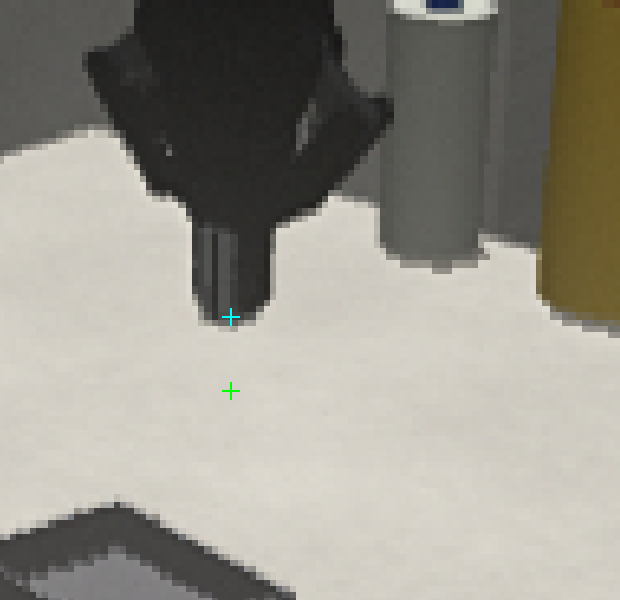

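The straight finger ends about 28 mm above the reported TCP, and the wide body starts well above that. So true tip z ≈ reported z + 28. I'll go down to reported z = 13 (tip ≈ 41).

```bash
python3 -m handwheel '[{"x":0.002,"y":0.001,"z":0.035,"wx":0,"wy":0,"wz":0},{"x":0.002,"y":0.001,"z":0.07,"wx":0,"wy":0,"wz":0},{"x":0.002,"y":0.001,"z":0.105,"wx":0,"wy":0,"wz":0},{"x":0.002,"y":0.001,"z":0.14,"wx":0,"wy":0,"wz":0},{"x":0.002,"y":0.001,"z":0.165,"wx":0,"wy":0,"wz":0},{"x":0.002,"y":0.001,"z":0.185,"wx":0,"wy":0,"wz":0},{"x":0.002,"y":0.001,"z":0.196,"wx":0,"wy":0,"wz":0},{"x":0.002,"y":0.001,"z":0.196,"wx":0,"wy":0,"wz":0}]'; echo; python3 look.py l3 50; python3 plan.py -130 -95 13
```

```text
clock: 5.63
ee_pos: [443.1, -96.2, 13.3]
orientation: [0.063, -3.138, 0.001]
ft_force: [-0.2, -0.6, 0.2]
grip_width: 0.1

[443.1 -96.2  13.3] [-0.003 -0.001 -1.   ]
scene [[277.9, 209.0], [278.1, 199.6]] crop origin 228 159
top [[311.8, 240.9], [312.4, 239.5]] crop origin 262 191
pos [444.6 -96.4  15.6] f [0.4 0.1 0.7] t 5.73
station pos -160.6 -94.9
target [475.1 -95.4  13. ] shift m [-0.0306 -0.0002  0.0026] turn [-0.0012  0.0003  0.0014]
```

View pics/l3.png

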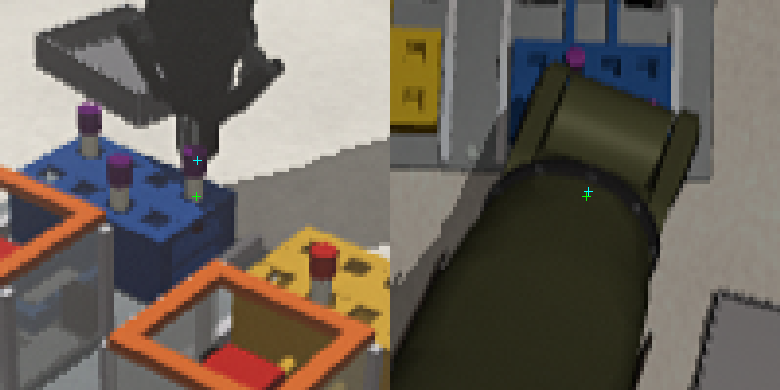

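```bash
python3 -m handwheel '[{"x":-0.01,"y":0,"z":0,"wx":0,"wy":0,"wz":0},{"x":-0.018,"y":0,"z":0,"wx":0,"wy":0,"wz":0},{"x":-0.022,"y":0,"z":0,"wx":0,"wy":0,"wz":0},{"x":-0.025,"y":0,"z":0,"wx":0,"wy":0,"wz":0},{"x":-0.028,"y":0,"z":0,"wx":0,"wy":0,"wz":0},{"x":-0.031,"y":0,"z":0,"wx":0,"wy":0,"wz":0},{"x":-0.034,"y":0,"z":0,"wx":0,"wy":0,"wz":0},{"x":-0.037,"y":0,"z":0,"wx":0,"wy":0,"wz":0}]'; echo; python3 look.py l4 50; python3 plan.py -90 -95 13
```

```text
clock: 6.4
ee_pos: [481.3, -94.6, 15.1]
orientation: [0.065, -3.14, -0.0]
ft_force: [-4.5, 0.1, 2.9]
grip_width: 0.1

[481.3 -94.6  15.1] [-0.001  0.    -1.   ]
scene [[269.4, 214.1], [269.5, 204.6]] crop origin 219 164
top [[312.2, 229.2], [312.7, 227.7]] crop origin 262 179
pos [481.8 -94.6  15.1] f [ 0.4 -1.  -0.1] t 6.5
station pos -123.4 -94.4
target [515.1 -93.8  13. ] shift m [-0.0334 -0.0006  0.0021] turn [-0.0001  0.0004  0.0021]
```

View pics/l4.png

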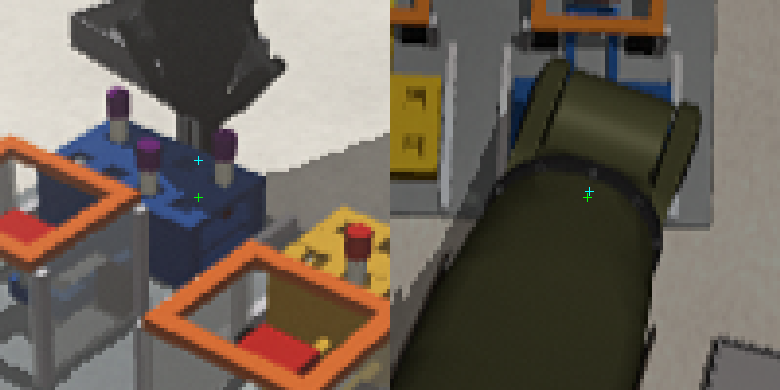

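Contact: −4.5 N while sliding. Continue pushing.

```bash
python3 -m handwheel '[{"x":-0.003,"y":0,"z":0,"wx":0,"wy":0,"wz":0},{"x":-0.006,"y":0,"z":0,"wx":0,"wy":0,"wz":0},{"x":-0.009,"y":0,"z":0,"wx":0,"wy":0,"wz":0},{"x":-0.012,"y":0,"z":0,"wx":0,"wy":0,"wz":0},{"x":-0.015,"y":0,"z":0,"wx":0,"wy":0,"wz":0},{"x":-0.018,"y":0,"z":0,"wx":0,"wy":0,"wz":0},{"x":-0.021,"y":0,"z":0,"wx":0,"wy":0,"wz":0},{"x":-0.024,"y":0,"z":0,"wx":0,"wy":0,"wz":0}]'; echo; python3 -m handwheel '[{"x":-0.002,"y":0,"z":0,"wx":0,"wy":0,"wz":0},{"x":-0.004,"y":0,"z":0,"wx":0,"wy":0,"wz":0}]'; python3 plan.py -90 -95 13
```

```text
clock: 7.17
ee_pos: [505.6, -93.6, 15.0]
orientation: [0.065, -3.141, -0.0]
ft_force: [-1.1, 0.7, -1.0]
grip_width: -0.2

clock: 7.33
ee_pos: [509.5, -93.4, 15.1]
orientation: [0.065, -3.141, -0.0]
ft_force: [-1.6, -0.8, -0.2]
grip_width: -0.1
pos [509.5 -93.4  15.1] f [-1.6 -0.8 -0.2] t 7.33
station pos -95.6 -94.4
target [515.1 -93.8  13. ] shift m [-0.0056 -0.0006  0.0021] turn [ 0.     -0.0001  0.002 ]
```

```bash
python3 -m handwheel '[{"x":-0.0015,"y":0,"z":0,"wx":0,"wy":0,"wz":0},{"x":-0.003,"y":0,"z":0,"wx":0,"wy":0,"wz":0}]';echo; python3 look.py l5 40; python3 sc.py pics/s5.png
```

```text
clock: 7.5
ee_pos: [512.5, -93.3, 15.1]
orientation: [0.065, -3.141, 0.0]
ft_force: [-2.1, 0.0, -0.1]
grip_width: 0.1

[512.5 -93.3  15.1] [-0. -0. -1.]
scene [[262.2, 218.9], [262.2, 209.3]] crop origin 222 179
top [[312.4, 219.8], [313.0, 218.1]] crop origin 272 180
```

View pics/l5.png

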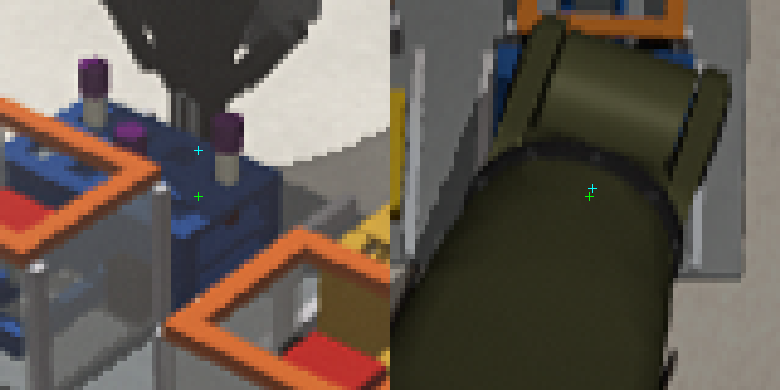

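View pics/s5.png

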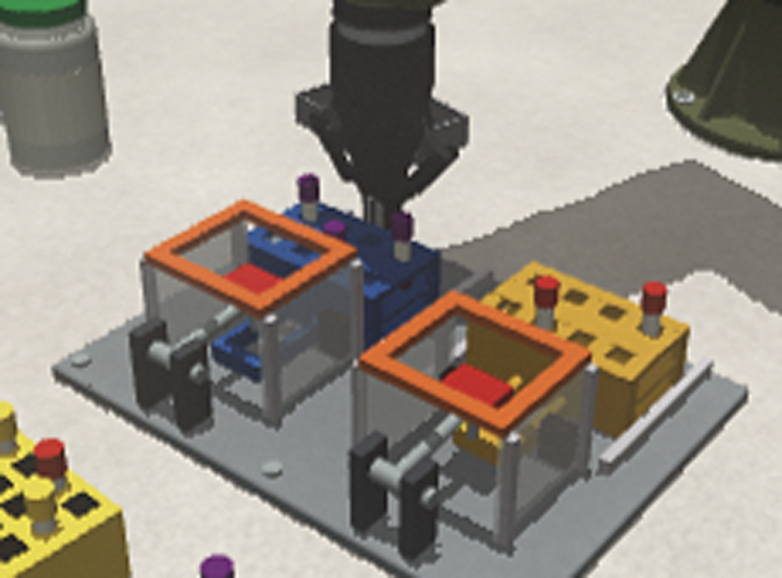

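The rack has moved about 40 mm and its corner is now at (439, 254). I'll push on gently until the force rises against the stops.

```bash
python3 -m handwheel '[{"x":-0.0015,"y":0,"z":0,"wx":0,"wy":0,"wz":0},{"x":-0.003,"y":0,"z":0,"wx":0,"wy":0,"wz":0}]';echo;  python3 -m handwheel '[{"x":-0.001,"y":0,"z":0,"wx":0,"wy":0,"wz":0},{"x":-0.002,"y":0,"z":0,"wx":0,"wy":0,"wz":0}]'
```

```text
clock: 7.82
ee_pos: [513.7, -92.9, 15.0]
orientation: [0.065, -3.137, -0.001]
ft_force: [-27.0, -0.3, 19.1]
grip_width: 0.0

clock: 7.98
ee_pos: [513.6, -92.9, 14.9]
orientation: [0.065, -3.132, -0.002]
ft_force: [-40.8, -0.1, 31.2]
grip_width: -0.3
```

Force rises (−41 N) with no further motion, so the rack is on the stops. Back off straight, rise, then check.

```bash
python3 -m handwheel '[{"x":0.008,"y":0,"z":0,"wx":0,"wy":0,"wz":0},{"x":0.02,"y":0,"z":0,"wx":0,"wy":0,"wz":0},{"x":0.04,"y":0,"z":0,"wx":0,"wy":0,"wz":0},{"x":0.06,"y":0,"z":-0.015,"wx":0,"wy":0,"wz":0},{"x":0.08,"y":0,"z":-0.05,"wx":0,"wy":0,"wz":0},{"x":0.1,"y":0,"z":-0.085,"wx":0,"wy":0,"wz":0},{"x":0.11,"y":0,"z":-0.12,"wx":0,"wy":0,"wz":0},{"x":0.12,"y":0,"z":-0.14,"wx":0,"wy":0,"wz":0}]';echo; python3 sc.py pics/s6.png;python3 - <<'E'
from workcell import imaging
import cv2
f=imaging.grab_frame("top");cv2.imwrite("pics/top6.png",cv2.resize(f[80:280,190:440],None,fx=3,fy=3,interpolation=cv2.INTER_CUBIC))
E
python3 plan.py 43.5 -95 160
```

```text
clock: 8.65
ee_pos: [397.6, -98.3, 158.7]
orientation: [-0.064, 3.137, -0.002]
ft_force: [-0.4, -0.9, 0.3]
grip_width: 0.2

pos [398.2 -98.6 158.6] f [ 0.3  0.3 -0.5] t 8.75
station pos -207.0 -95.2
target [648.5 -88.6 160. ] shift m [-2.505e-01 -2.000e-04  2.000e-04] turn [-0.0025  0.0064  0.0016]
```

View pics/top6.png

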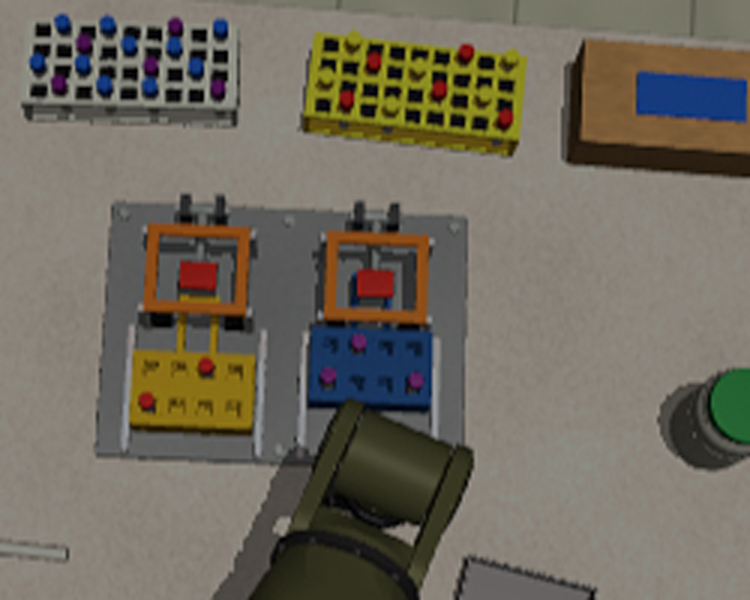

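View pics/s6.png

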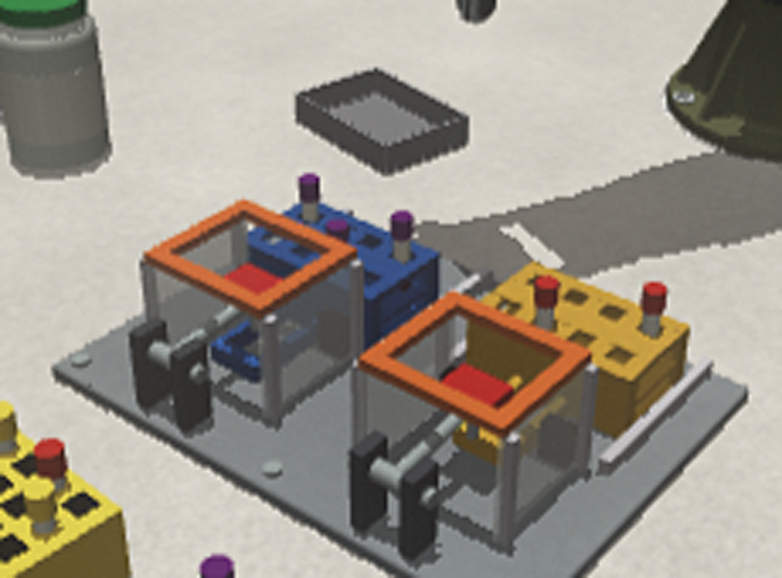

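```bash
python3 - <<'E'
import cv2
a=cv2.imread('pics/top0.png')[170:235,275:345];
import numpy as np
b=cv2.imread('pics/top6.png')  # resized; keep for view
cv2.imwrite('pics/c0.png',cv2.resize(a,None,fx=8,fy=8,interpolation=cv2.INTER_NEAREST))
cv2.imwrite('pics/c6.png',cv2.resize(b[270:465,255:465],None,fx=8/3,fy=8/3,interpolation=cv2.INTER_NEAREST))
from plan import *
C=lambda u,v:crop((u,v),190,80,3)
R=np.array([[np.cos(p[2]),np.sin(p[2])],[-np.sin(p[2]),np.cos(p[2])]])
for uv in[(308,403),(431,407),(310,325)]:
    X=back('top',C(*uv),62);print((R@(X[:2]-p[:2])).round(1))
print((R@(np.array([513.6,-92.9])-p[:2])))
for fx in(-80,-84,-88):print(fx,((proj('scene',[[*W(fx,-30),62]])-[150,140]+.5)*3.4-.5).round(1), ((proj('top',[[*W(fx,-95),62],[*W(fx+80,-95),62]])-[275,170]+.5)*8).round(0).tolist())
E
```

```text
[-85.4 -27.5]
[ -84.3 -158. ]
[ -0.2 -26.5]
[-91.47164019 -94.0187838 ]
-80 [[439.6 252.8]] [[313.0, 350.0], [318.0, 154.0]]
-84 [[442.9 250.6]] [[312.0, 359.0], [318.0, 164.0]]
-88 [[446.1 248.4]] [[312.0, 369.0], [318.0, 174.0]]
```

View pics/c6.png

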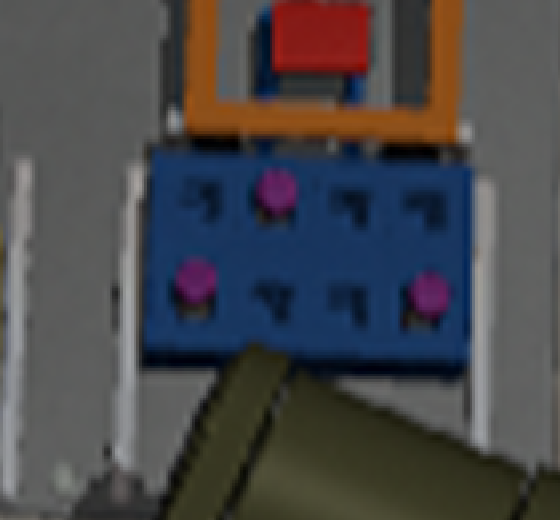

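The top view puts the rack's front edge at row ≈353 (fit −81) and the scene corner at (439, 254) (fit −80). Together with the hard stop, the rack is home; tubes and yellow rack are unchanged. Now over the window.

```bash
python3 -m handwheel '[{"x":-0.035,"y":0,"z":0,"wx":0,"wy":0.006,"wz":0},{"x":-0.072,"y":0,"z":0,"wx":0,"wy":0.006,"wz":0},{"x":-0.11,"y":0,"z":0,"wx":0,"wy":0.006,"wz":0},{"x":-0.148,"y":0,"z":0,"wx":0,"wy":0.006,"wz":0},{"x":-0.185,"y":0,"z":0,"wx":0,"wy":0.006,"wz":0},{"x":-0.22,"y":0,"z":0,"wx":0,"wy":0.006,"wz":0},{"x":-0.242,"y":0,"z":0,"wx":0,"wy":0.006,"wz":0},{"x":-0.25,"y":0,"z":0,"wx":0,"wy":0.006,"wz":0}]';echo; python3 -m handwheel '[{"x":0,"y":0,"z":0.02,"wx":0,"wy":0,"wz":0},{"x":0,"y":0,"z":0.04,"wx":0,"wy":0,"wz":0},{"x":0,"y":0,"z":0.055,"wx":0,"wy":0,"wz":0},{"x":0,"y":0,"z":0.06,"wx":0,"wy":0,"wz":0},{"x":0,"y":0,"z":0.06,"wx":0,"wy":0,"wz":0}]';echo; python3 look.py l7 40;python3 plan.py 43.5 -95 60
```

```text
clock: 9.42
ee_pos: [649.5, -87.2, 152.6]
orientation: [0.066, -3.133, -0.001]
ft_force: [-0.9, 0.3, -0.0]
grip_width: 0.2

clock: 9.83
ee_pos: [646.2, -87.5, 92.8]
orientation: [0.065, -3.132, -0.001]
ft_force: [-0.5, -0.0, 0.2]
grip_width: 0.0

[646.2 -87.5  92.8] [-0.009  0.    -1.   ]
scene [[226.0, 215.1], [225.3, 204.1]] crop origin 186 175
top [[314.9, 173.8], [315.5, 171.1]] crop origin 275 134
pos [647.2 -87.7  95.5] f [ 0.7 -0.6  0.8] t 9.93
station pos 42.3 -94.1
target [648.5 -88.6  60. ] shift m [-0.0014 -0.0009  0.0355] turn [-0.0001 -0.0054  0.0021]
```

View pics/l7.png

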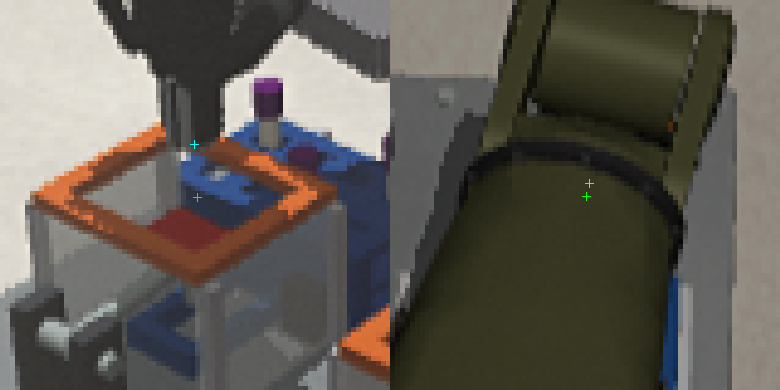

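The tip hangs centred above the right window, clear of the frame (tip about (193, 147), window centre about (187, 159) at that height). I'll descend to just above the pad.

```bash
python3 -m handwheel '[{"x":-0.001,"y":-0.001,"z":0.01,"wx":0,"wy":-0.005,"wz":0},{"x":-0.001,"y":-0.001,"z":0.02,"wx":0,"wy":-0.005,"wz":0},{"x":-0.001,"y":-0.001,"z":0.028,"wx":0,"wy":-0.005,"wz":0},{"x":-0.001,"y":-0.001,"z":0.033,"wx":0,"wy":-0.005,"wz":0},{"x":-0.001,"y":-0.001,"z":0.033,"wx":0,"wy":-0.005,"wz":0}]';echo; python3 look.py l8 40;python3 plan.py 43.5 -95 28
```

```text
clock: 10.35
ee_pos: [647.0, -88.6, 60.4]
orientation: [0.065, -3.138, -0.001]
ft_force: [0.5, -0.4, -0.3]
grip_width: -0.1

[647.  -88.6  60.4] [-0.003  0.    -1.   ]
scene [[226.1, 226.6], [225.5, 215.9]] crop origin 186 187
top [[314.6, 176.3], [315.2, 173.8]] crop origin 275 136
pos [647.7 -88.7  62. ] f [ 0.7 -0.  -1.1] t 10.45
station pos 42.7 -95.1
target [648.5 -88.6  28. ] shift m [-0.0008  0.0001  0.034 ] turn [ 0.     -0.0012  0.002 ]
```

View pics/l8.png

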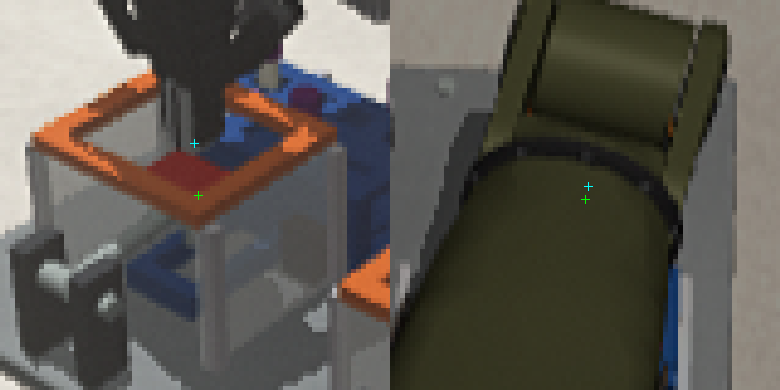

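The finger is inside the window, above the pad, with no contact. Press down in steps.

```bash
python3 -m handwheel '[{"x":-0.001,"y":0,"z":0.005,"wx":0,"wy":0,"wz":0},{"x":-0.001,"y":0,"z":0.01,"wx":0,"wy":0,"wz":0},{"x":-0.001,"y":0,"z":0.014,"wx":0,"wy":0,"wz":0},{"x":-0.001,"y":0,"z":0.017,"wx":0,"wy":0,"wz":0}]';echo;python3 -m handwheel '[{"x":0,"y":0,"z":0.003,"wx":0,"wy":0,"wz":0},{"x":0,"y":0,"z":0.006,"wx":0,"wy":0,"wz":0},{"x":0,"y":0,"z":0.009,"wx":0,"wy":0,"wz":0}]'; echo;python3 look.py l9 40;python3 plan.py 43 -95 28
```

```text
clock: 10.78
ee_pos: [648.4, -88.6, 44.5]
orientation: [0.065, -3.139, -0.0]
ft_force: [-2.1, -0.3, 2.7]
grip_width: -0.2

clock: 11.03
ee_pos: [648.6, -88.7, 35.9]
orientation: [0.065, -3.14, 0.0]
ft_force: [-2.6, -0.1, 3.0]
grip_width: -0.3

[648.6 -88.7  35.9] [-0.001 -0.    -1.   ]
scene [[226.1, 235.3], [225.5, 224.9]] crop origin 186 195
top [[314.2, 177.8], [314.8, 175.4]] crop origin 274 138
pos [648.5 -88.7  35.5] f [ 0.   0.4 -0.8] t 11.13
station pos 43.5 -95.1
target [648.  -88.6  28. ] shift m [0.0005 0.0001 0.0075] turn [ 0.0001 -0.0015  0.0019]
```

View pics/l9.png

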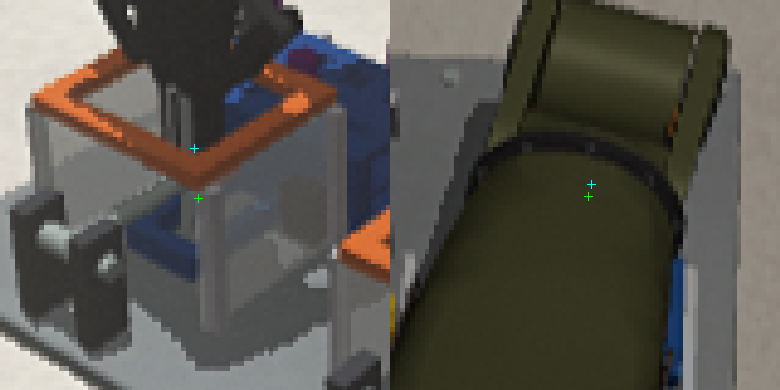

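3 N at the pad: the lever is moving. Continue to the end stop.

```bash
python3 -m handwheel '[{"x":0,"y":0,"z":0.002,"wx":0,"wy":0,"wz":0},{"x":0,"y":0,"z":0.004,"wx":0,"wy":0,"wz":0}]';echo;python3 -m handwheel '[{"x":0,"y":0,"z":0.0015,"wx":0,"wy":0,"wz":0},{"x":0,"y":0,"z":0.003,"wx":0,"wy":0,"wz":0}]'
```

```text
clock: 11.3
ee_pos: [648.7, -88.7, 32.2]
orientation: [0.065, -3.14, 0.0]
ft_force: [-3.4, -0.3, 3.3]
grip_width: -0.3

clock: 11.47
ee_pos: [648.6, -88.7, 28.9]
orientation: [0.065, -3.14, -0.0]
ft_force: [-2.9, -0.7, 2.4]
grip_width: 0.2
```

```bash
python3 -m handwheel '[{"x":0,"y":0,"z":0.001,"wx":0,"wy":0,"wz":0},{"x":0,"y":0,"z":0.002,"wx":0,"wy":0,"wz":0}]';echo; python3 -m handwheel '[{"x":0,"y":0,"z":0.001,"wx":0,"wy":0,"wz":0},{"x":0,"y":0,"z":0.002,"wx":0,"wy":0,"wz":0}]'; echo; python3 look.py l10 40
```

```text
clock: 11.63
ee_pos: [648.7, -88.7, 27.7]
orientation: [0.065, -3.14, 0.0]
ft_force: [-9.1, -0.2, 15.3]
grip_width: 0.0

clock: 11.8
ee_pos: [648.9, -88.8, 27.2]
orientation: [0.065, -3.141, 0.001]
ft_force: [-17.9, 1.6, 29.1]
grip_width: 0.1

[648.9 -88.8  27.2] [-0. -0. -1.]
scene [[226.2, 238.3], [225.6, 228.0]] crop origin 186 198
top [[314.1, 178.5], [314.7, 176.0]] crop origin 274 138
```

View pics/l10.png

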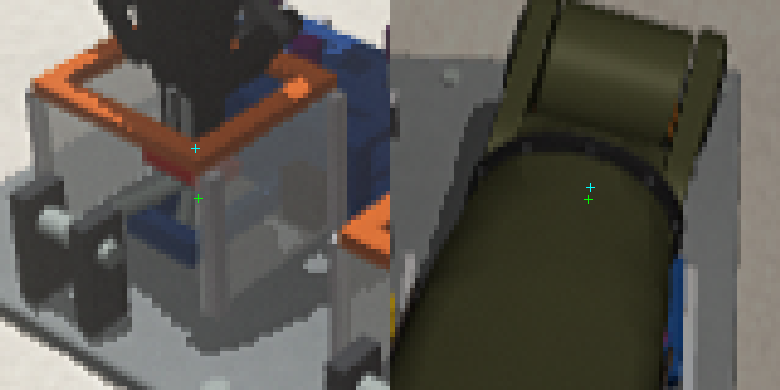

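The end stop was hit at reported z ≈ 27.5 (tip 56 mm, as specified), at 29 N. Hold briefly, then retreat straight up.

```bash
python3 -m handwheel '[{"x":0,"y":0,"z":0,"wx":0,"wy":0,"wz":0},{"x":0,"y":0,"z":0,"wx":0,"wy":0,"wz":0},{"x":0,"y":0,"z":-0.005,"wx":0,"wy":0,"wz":0},{"x":0,"y":0,"z":-0.015,"wx":0,"wy":0,"wz":0},{"x":0,"y":0,"z":-0.03,"wx":0,"wy":0,"wz":0},{"x":0,"y":0,"z":-0.05,"wx":0,"wy":0,"wz":0},{"x":0,"y":0,"z":-0.08,"wx":0,"wy":0,"wz":0},{"x":0,"y":0,"z":-0.11,"wx":0,"wy":0,"wz":0}]';echo; python3 -m handwheel '[{"x":0,"y":0,"z":-0.03,"wx":0,"wy":0,"wz":0},{"x":0.03,"y":0,"z":-0.05,"wx":0,"wy":0,"wz":0},{"x":0.065,"y":0,"z":-0.05,"wx":0,"wy":0,"wz":0},{"x":0.1,"y":0,"z":-0.05,"wx":0,"wy":0,"wz":0},{"x":0.14,"y":0,"z":-0.05,"wx":0,"wy":0,"wz":0},{"x":0.18,"y":0,"z":-0.05,"wx":0,"wy":0,"wz":0},{"x":0.21,"y":0,"z":-0.05,"wx":0,"wy":0,"wz":0},{"x":0.24,"y":0,"z":-0.05,"wx":0,"wy":0,"wz":0}]'; python3 sc.py pics/s11.png;python3 - <<'E'
from workcell import imaging
import cv2
f=imaging.grab_frame("top");cv2.imwrite("pics/top11.png",cv2.resize(f[80:280,190:440],None,fx=3,fy=3,interpolation=cv2.INTER_CUBIC))
E
```

```text
clock: 12.57
ee_pos: [648.6, -88.5, 136.1]
orientation: [0.065, -3.139, -0.0]
ft_force: [0.6, -0.4, 0.5]
grip_width: 0.1

clock: 13.23
ee_pos: [407.5, -98.5, 185.7]
orientation: [-0.065, 3.141, -0.001]
ft_force: [0.4, 0.4, -0.0]
grip_width: -0.1
```

View pics/s11.png

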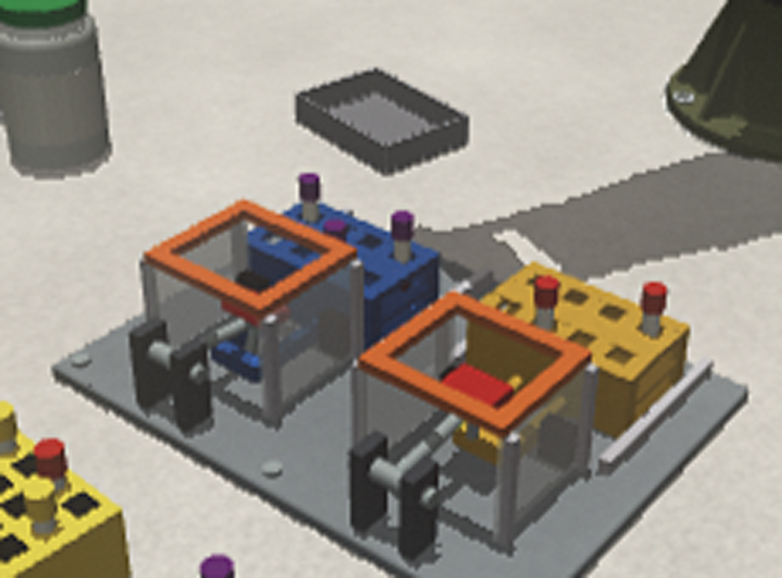

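View pics/top11.png

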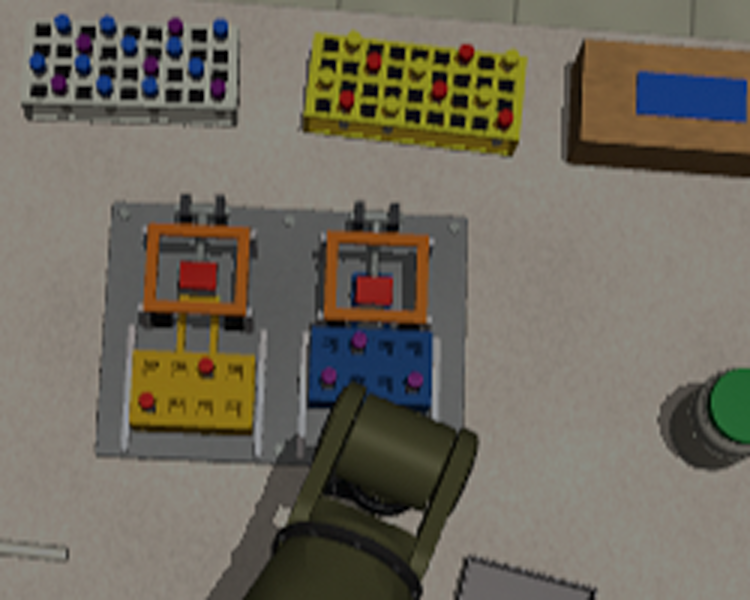

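```bash
python3 - <<'E'
from plan import *
import cv2
for x,z in((45,77),(43,61),(42,56)):
    X=[[*W(x,-95),z]];print(z,((proj('top',X)-[190,80]+.5)*3-.5).round(1),((proj('scene',X)-[150,140]+.5)*3.4-.5).round(1))
a=cv2.imread('pics/s11.png')[180:400,120:380];b=cv2.imread('pics/top11.png')[220:340,310:450]
cv2.imwrite('pics/z11.png',np.hstack([cv2.resize(a,(520,440)),cv2.resize(b,(280,240))[:, :].copy() if 0 else cv2.copyMakeBorder(cv2.resize(b,(280,240)),0,200,0,0,cv2.BORDER_CONSTANT)]))
E
```

```text
77 [[376.  283.1]] [[255.9 277.4]]
61 [[375.  288.9]] [[259.  295.4]]
56 [[374.7 291. ]] [[260.3 300.7]]
```

View pics/z11.png

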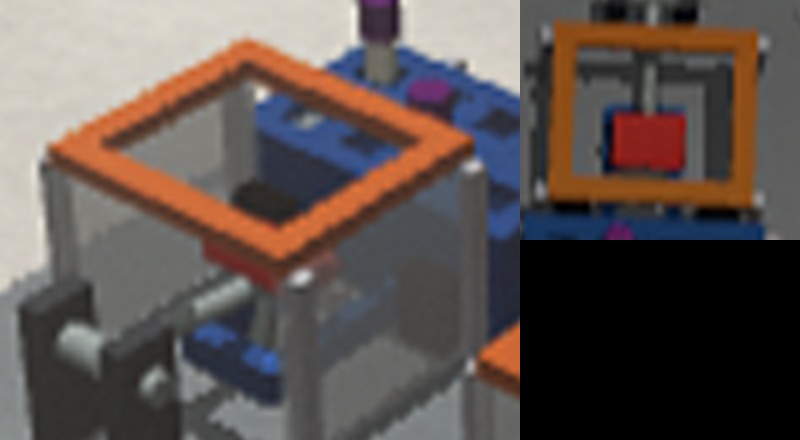

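The pad centre is at crop (374, 291), which matches fully down (prediction 374.7, 291.0). The dark block is a rubber stop. The rack, yellow rack and tubes look unchanged. Handing in.

```bash
python3 -c "
from workcell import job;print(job.close_job())"
```

```text
the job is handed in; nothing more can be done
None
```

I pushed the blue rack (right bay) home with the shut fingers, then pressed its red lever fully down through the guard window. I backed off clear of everything and handed the job in at about 13 s; no verdict was reported.

**Last checks**
- **Rack:** it stopped hard against the stops, with the push force reaching 41 N. Afterwards its front edge measured about −80 to −81 mm in the station frame; fully home is −80. One coarser reading off the same top picture gave −84 to −85, which disagrees with that.
- **Lever:** the press took about 3 N, then rose to 29 N at the end stop. In the last top view the pad is where the fully-down position should appear, to within a pixel.
- **Guard:** I saw no sign of contact. The fingers looked clear of the frame in the pictures, but the force sensor can't tell guard contact from pad contact.
- **Everything else:** the yellow rack, its lever, the tubes, the tray and the tub looked unmoved in the last pictures. The bottle was outside those last views, and only part of the marker showed.

**TCP disagreement:** the real fingertips sit about 28 mm short of the reported TCP along the tool axis. My first approach therefore passed above the rack's wall without contact. I measured the offset in both cameras and allowed for it; the lever's end stop then came at a reported 27–28 mm, matching the pad's stated 56 mm.

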